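# Lay up and weigh down two wooden laminations

## Task

Each of the two grey boards carries a fixed wooden ply, one long and one short: lay the loose ply of the same size and shape squarely on it, edges lined up (within about a centimetre), then stand a steel weight on the middle of it, the big weight on the long one and the small weight on the short one. Finish the long one, weight and all, before you start on the short one. Set everything down gently without dropping it, do not shift the boards, and leave the square offcut, the glue bottle and the tape roll where they are.

Things in the scene. Friction and masses are not known exactly. Their poses are not given: they have to be found in the camera images.
- long_board: grey laminate board 160 x 100 x 10 mm lying on the table, with a dark wooden ply 130 x 54 x 12 mm fixed on top. Its ply's centre is the board's centre and its sides are parallel to the board's. The board lies loose (0.8 kg). Origin: centre of the board's underside; x along the length, y along the width, z up. The top of the fixed ply is at z = 22 mm.
- short_board: grey laminate board 160 x 100 x 10 mm lying on the table, with a dark wooden ply 80 x 48 x 12 mm fixed on top. Its ply's centre is the board's centre and its sides are parallel to the board's. The board lies loose (0.8 kg). Origin: centre of the board's underside; x along the length, y along the width, z up. The top of the fixed ply is at z = 22 mm.
- long_ply: loose ply 130 x 54 mm (60 g): dark wooden ply with a pale core line round its edge, 12 mm thick, lying flat on the table; origin: centre of its underside; x along the length, y along the width, z up. Best taken across its width.
- short_ply: loose ply 80 x 48 mm (35 g): dark wooden ply with a pale core line round its edge, 12 mm thick, lying flat on the table; origin: centre of its underside; x along the length, y along the width, z up. Best taken across its width.
- big_weight: steel weight, a disc 54 mm in diameter and 22 mm high, about 0.45 kg. Upright on the table. Above the disc is a thin neck 16 mm in diameter (z = 22 to 34 mm), then a black cylindrical knob 26 mm in diameter (z = 34 to 60 mm, its top) to take it by. Origin: centre of its underside; z up, its axis.
- small_weight: steel weight, a disc 36 mm in diameter and 22 mm high, about 0.23 kg. Upright on the table. Above the disc is a thin neck 16 mm in diameter (z = 22 to 34 mm), then a black cylindrical knob 26 mm in diameter (z = 34 to 60 mm, its top) to take it by. Origin: centre of its underside; z up, its axis.
- square_offcut: bystander: loose square offcut of the same dark ply, 62 x 62 x 12 mm, lying among the other pieces, not to be used. Origin: centre of its underside.
- glue_bottle: bystander: closed white bottle 56 mm in diameter and 130 mm high, standing at the far left of the work. Origin: centre of its underside.
- tape_roll: bystander: paper tape roll lying flat, 90 mm outer and 72 mm inner diameter, 24 mm high, at the far right of the work. Origin: centre of its underside.
Things that resemble listed ones, but are neither listed nor needed, are in the scene too. What is shaped like the big_weight but blue or turquoise is not meant.

How it is judged:
On the way, in this order (a step that is already met when the one before it is completed fails the run):
1. the long ply is laid squarely on the fixed ply of the long board and let go (x of long_ply in the frame of long_board between -0.012 and 0.012 m and y of long_ply in the frame of long_board between -0.012 and 0.012 m and z of long_ply in the frame of long_board between 0.019 and 0.026 m and angle between the x axis of long_ply and the x axis of long_board, either way round below 0.15 rad and angle between long_ply's own z axis and vertical below 0.08 rad and linear speed of long_ply below 0.02 m/s and contact force between long_ply and the fingers below 0.1 N), for 0.2 s.
2. the big weight stands on the middle of the long ply and is let go (x of long_ply in the frame of long_board between -0.012 and 0.012 m and y of long_ply in the frame of long_board between -0.012 and 0.012 m and z of long_ply in the frame of long_board between 0.019 and 0.026 m and angle between the x axis of long_ply and the x axis of long_board, either way round below 0.15 rad and angle between each of long_ply, big_weight's own z axis and vertical below 0.08 rad and linear speed of each of long_ply, big_weight below 0.02 m/s and horizontal distance between big_weight and long_ply below 0.013 m and z of big_weight in the frame of long_board between 0.03 and 0.039 m and contact force between big_weight and the fingers below 0.1 N), for 0.2 s.
3. the short ply is laid squarely on the fixed ply of the short board and let go (x of short_ply in the frame of short_board between -0.012 and 0.012 m and y of short_ply in the frame of short_board between -0.012 and 0.012 m and z of short_ply in the frame of short_board between 0.019 and 0.026 m and angle between the x axis of short_ply and the x axis of short_board, either way round below 0.15 rad and angle between short_ply's own z axis and vertical below 0.08 rad and linear speed of short_ply below 0.02 m/s and contact force between short_ply and the fingers below 0.1 N), for 0.2 s.
4. the small weight stands on the middle of the short ply and is let go (x of short_ply in the frame of short_board between -0.012 and 0.012 m and y of short_ply in the frame of short_board between -0.012 and 0.012 m and z of short_ply in the frame of short_board between 0.019 and 0.026 m and angle between the x axis of short_ply and the x axis of short_board, either way round below 0.15 rad and angle between each of short_ply, small_weight's own z axis and vertical below 0.08 rad and linear speed of each of short_ply, small_weight below 0.02 m/s and horizontal distance between small_weight and short_ply below 0.013 m and z of small_weight in the frame of short_board between 0.03 and 0.039 m and contact force between small_weight and the fingers below 0.1 N), for 0.2 s.
At the end, for the whole second after the job is handed in: Each loose ply lies flat on the fixed ply of its own size, within 12 mm along each side and 0.15 rad of turn; the big weight stands upright on the long ply and the small weight on the short ply, each within 13 mm of the ply's centre; all released and at rest (all of step 2 and all of step 4 and contact force between each of long_ply, short_ply and the fingers below 0.1 N); the robot touches nothing.
It fails at once if a ply or a weight is dropped (falls freely by more than about 1 cm) ((contact force between long_ply and the fingers below 0.1 N and linear speed of long_ply above 0.45 m/s) or (contact force between short_ply and the fingers below 0.1 N and linear speed of short_ply above 0.45 m/s) or (contact force between big_weight and the fingers below 0.1 N and linear speed of big_weight above 0.45 m/s) or (contact force between small_weight and the fingers below 0.1 N and linear speed of small_weight above 0.45 m/s)).
It fails at once if a board is shifted by more than 15 mm (distance of any of long_board, short_board from where it was at the start of the episode above 0.015 m).
It fails at once if the square offcut, the glue bottle or the tape roll is shifted by more than 25 mm (distance of any of square_offcut, glue_bottle, tape_roll from where it was at the start of the episode above 0.025 m).
It also fails if it takes over 99 s, if anything falls off the work surface, if the arm or the gripper's body presses on something with over 40 N, if the wrist force passes 120 N, or if a joint passes its speed limit or range.

## Robot

A 6-joint arm with a two-finger parallel gripper is mounted at the origin on the work surface. World frame = base frame: x ahead of the robot, y to its left, z up, the work surface at z = 0. Lengths are in m, angles in rad, forces in N, time in s.
With the tool pointing down it reaches from about 0.35 to 1 m from the base axis. Payload 7.1 kg.
Tool frame: the origin (TCP) lies at the very end of the fingers, on their centre line; the grasp point (between the pads) lies 19 mm behind it (arm.tcp_to_grasp is the distance from the TCP to the grasp point, in m); z points along the fingers, y is the direction in which the jaws open and shut (so a half turn about z gives the same grasp; the last joint's range is limited). The gripper opens to 85 mm and grips with 20 to 120 N. Pads are 22 mm wide; open, the fingers measure 114 mm over their backs; the gripper's body (76 mm by 85 mm) begins 54 mm behind the grasp point. The pads swing forward as they close: fully open they stand 13 mm farther back than shut.
Start: joints at [-1.297, 0.423, 1.63, -0, 1.089, -0.019], TCP at [0.18, -0.598, 0.231] pointing down, gripper open.
Joint ranges: [-3, 3], [-0.9, 2.11], [0.09, 2.58], [-1.31, 4.45], [0.11, 2.69], [-2.54, 2.54]. Speed limits (rad/s): [2.39, 2.39, 3.01, 3.14, 3.14, 3.14].

## Interface

Orientations are given as a 3x3 rotation matrix whose columns are the frame's x, y, z axes.
In Python, from workcell import observe, capture, camera_model, workorder, find_in, arm gives the robot as it stands. The module is installed in compiled form; this text tells all that it offers.
- The arm moves only by the tool servo_tool, never from a script. Its argument "plan" is a list of rows, each a list of 3 entries, a list of its own where there are three numbers: the shift along the world's x, y, z in mm, then the turn, a rotation vector about the world's x, y, z in degrees, then the opening, from 0 (shut) to 1 (fully open). A call has 1 to 8 rows; each row shifts and turns the commanded pose from where the row before left it; what a row does not reach is not made up. A row lasts 1/8 s, in which the tool goes at most 62.5 mm and 10.7 degrees, less where a joint would pass 70% of its speed; a pose out of reach is approached as far as the arm can. A call with a gripper value outside its range is refused whole. The fingers move at their own pace and stop on an object; the grip force is fixed at half the most. Time passes only in rows, so rows that do not move let the fingers close. It gives the time, the measured TCP pose, the force and the opening at its end, in the units of the state.
- observe(): the state, without advancing time (a new reading comes with each control period).
- capture(name): name is "side" or "top"; returns (picture, depth): 384x512x3 uint8, red, green, blue; 384x512 float32, m along the optical axis (not along the pixel's ray), 0 where there is no reading.
- camera_model(name): a dict with "intrinsics" (3x3 intrinsics, pixels), "cam_to_world" (4x4, takes a point from camera to world coordinates). Camera axes: x right, y down, z forward; pixel columns grow to the right and rows downward; lengths in m; the calibration is good to about 2 mm. A picture is of the moment at which its call begins. camera_model takes no time and is no camera call.
- workorder.sign_off(): hands the job in, once; it reports no verdict.
Trained networks look in the newest picture that a camera, given by its name, has taken for a name from the list of things; names that differ only in an ending like _2 or _b are one class to them, and where a whole thing is asked for, a point or a joint stands for the part that bears it (a point fixed in the world has none). Each returns a list of dicts, best first, with "p" (0 to 1); they miss things now and then, are a little off and sometimes report something else, mostly with a low value. They report only what shows in the picture. A call takes as long as a camera call. They do not tell look-alikes from the thing itself.
- find_in(thing, camera): "box" ([left, top, width, height] in pixels, round what is visible of it).
The state is a dict: "time": time; "joints": joint angles; "dq": joint speeds; "joint_torque": joint torques, N m; "ee_pos": TCP position; "tool_rot": TCP orientation; "ft_force": force on the tool from outside, world axes, zero at the start; "wrist_torque": the same for the moment, N m; "opening": opening from 0.0 (shut) to 1.0 (fully open).
Only numpy, scipy, OpenCV 4.12 (cv2) and the standard library are available. Lean on these libraries where they do the work, as an engineer would, in place of code of your own. Each camera call takes 0.05 s, during which the arm holds its last target.

## Working session

There is one attempt and no reset: what is moved stays moved. The work goes in short steps, Python scripts to look and compute and a tool call to move; the robot and the scene stay as the last step left them, time stands still between calls to the robot, and variables do not carry over. Pictures are saved under pics/ and viewed, and the job is handed in when it is done.

Besides the shell and the picture viewer there is one more tool, called after "Call:" by a JSON object that holds its "api" and its "payload", one argument or row to a line. servo_tool: Moves the arm, as the interface text tells. Its arguments: {"type":"object","properties":{"plan":{"type":"array","items":{"type":"array"}}},"required":["plan"]}

```bash
mkdir -p pics
python3 - <<'E'
from workcell import *
import cv2,numpy as np
for n in("top","side"):
    im,d=capture(n); np.savez(f'{n}0.npz',im=im,d=d)
    cv2.imwrite(f'pics/{n}0.png',im[:,:,::-1])
    m=camera_model(n);print(n,m["intrinsics"],m["cam_to_world"])
    for t in["long_board","short_board","long_ply","short_ply","big_weight","small_weight","square_offcut","glue_bottle","tape_roll"]:
        print(t,[(r["p"],r["box"]) for r in find_in(t,n)][:4])
s=observe();print(s)
E
```

```text
top [[437.35872835   0.         257.24273488]
 [  0.         437.35872835 187.70013444]
 [  0.           0.           1.        ]] [[-0.01072788 -0.99861904  0.0514288   0.48423517]
 [-0.99989491  0.01021165 -0.01029005  0.01472537]
 [ 0.00975067 -0.05153379 -0.99862365  1.06163923]
 [ 0.          0.          0.          1.        ]]
long_board [(0.59, [286.5, 112.3, 51.9, 70.6])]
short_board [(0.67, [178.6, 108.0, 60.9, 74.1])]
long_ply [(0.16, [249.1, 202.5, 26.4, 22.0])]
short_ply [(0.95, [341.5, 214.4, 24.9, 36.4]), (0.54, [83.9, 112.5, 34.7, 28.2])]
big_weight [(0.72, [250.9, 201.7, 24.9, 25.3]), (0.7, [241.2, 244.0, 26.5, 22.2]), (0.57, [291.4, 222.6, 23.2, 24.7])]
small_weight [(0.75, [89.6, 191.8, 18.0, 10.5]), (0.57, [178.5, 105.3, 62.6, 79.0])]
square_offcut [(0.97, [147.0, 206.3, 31.8, 33.9])]
glue_bottle [(0.92, [83.4, 107.7, 37.9, 31.9])]
tape_roll [(0.82, [398.7, 106.3, 43.4, 37.2])]
side [[359.71638254   0.         252.51497535]
 [  0.         359.71638254 193.93433496]
 [  0.           0.           1.        ]] [[-0.96676345 -0.11776217  0.22693722  0.34591574]
 [-0.2
[... 829 characters left out ...]
 1.08858839e+00, -1.90422323e-02]), 'dq': array([ 1.07385755e-03,  1.75642994e-05, -6.23678758e-04, -1.04025768e-04,
       -7.90568712e-04,  7.45515342e-04]), 'joint_torque': array([ 2.97557606e-03, -5.57345116e+01, -2.82148772e+01,  4.36346818e-05,
        7.78581452e-04, -2.51394830e-06]), 'ee_pos': array([ 0.18042333, -0.59839133,  0.23132241]), 'tool_rot': array([[ 9.57422100e-01,  2.88691742e-01, -8.47179633e-06],
       [ 2.88691741e-01, -9.57422100e-01, -2.09277128e-05],
       [-1.41527429e-05,  1.75909171e-05, -1.00000000e+00]]), 'ft_force': array([-0.02650422,  0.23403434, -0.28534256]), 'wrist_torque': array([ 0.00469167,  0.01627969, -0.02625542]), 'opening': 0.9986881643244157}
```

Run:
```python
import cv2
for n,(a,b,c,d) in {"top":(70,90,460,300),"side":(60,110,360,360)}.items():
    im=cv2.imread(f'pics/{n}0.png')[b:d,a:c]
    s=min(800/(c-a),600/(d-b))
    cv2.imwrite(f'pics/{n}0c.png',cv2.resize(im,None,fx=s,fy=s,interpolation=cv2.INTER_CUBIC)); print(s)
```

```text
2.051282051282051
2.4
```

View pics/top0.png

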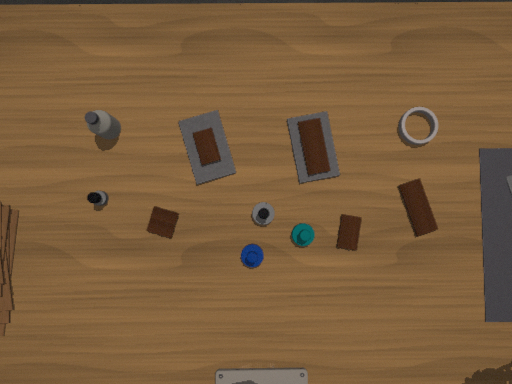

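View pics/top0c.png

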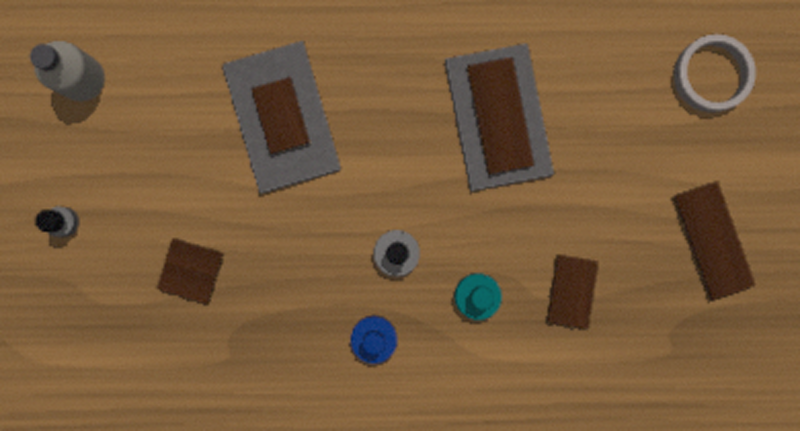

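View pics/side0c.png

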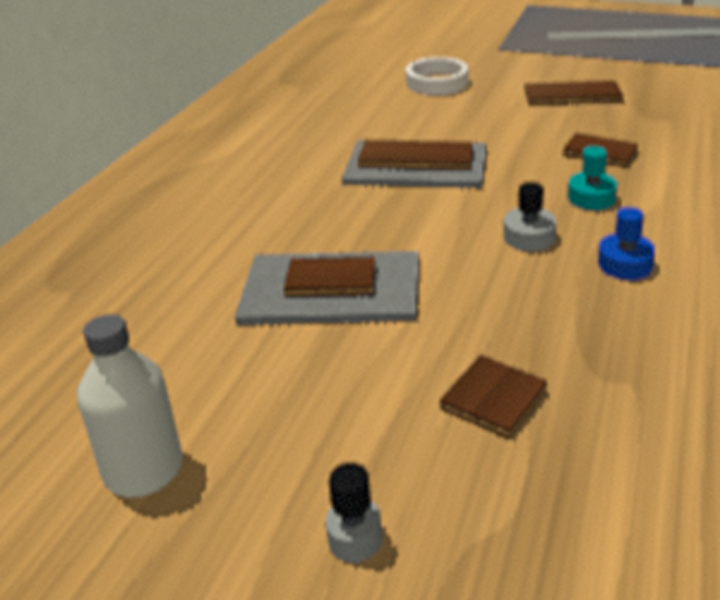

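The top view shows the long board at (313,147), the short board at (207,147), the long ply at (417,207), the short ply at (348,232) and the offcut at (163,222). The big weight is at (263,214) and the small one at (97,199). The teal and blue ones are decoys.

```bash
cat > h.py <<'E'
from workcell import *
import cv2,numpy as np
def proj(cam,px,z):
    m=camera_model(cam);K=m["intrinsics"];T=m["cam_to_world"]
    px=np.atleast_2d(px).astype(float)
    r=np.c_[(px[:,0]-K[0,2])/K[0,0],(px[:,1]-K[1,2])/K[1,1],np.ones(len(px))]@T[:3,:3].T
    o=T[:3,3]; return (o+r*((z-o[2])/r[:,2])[:,None])[:,:2]
def cloud(cam,d):
    m=camera_model(cam);K=m["intrinsics"];T=m["cam_to_world"]
    v,u=np.mgrid[:d.shape[0],:d.shape[1]]
    P=np.stack([(u-K[0,2])/K[0,0]*d,(v-K[1,2])/K[1,1]*d,d],-1)
    return P@T[:3,:3].T+T[:3,3]
def rect(cam,mask,seed,z):
    n,l=cv2.connectedComponents(mask.astype(np.uint8),connectivity=4)
    ys,xs=np.nonzero(l==l[seed[1],seed[0]])
    c=proj(cam,np.c_[xs,ys],z)
    # pixel corners
    pc=np.vstack([proj(cam,np.c_[xs+a,ys+b],z) for a in(-.5,.5) for b in(-.5,.5)])
    (cx,cy),(w,h),a=cv2.minAreaRect((pc*1000).astype(np.float32))
    if w<h: w,h,a=h,w,a+90
    m=c.mean(0)*1000
    ev,V=np.linalg.eigh(np.cov((c*1000).T))
    return dict(n=len(xs),rect=np.round((cx,cy),1),mean=np.round(m,1),size=np.round((w,h),1),ang=round((a+90)%180-90,1),pca=round((np.degrees(np.arctan2(V[1,1],V[0,1]))+90)%180-90,1),pcasize=np.round(np.sqrt(12*ev[::-1]),1))
E
python3 - <<'E'
from h import *
D=np.load('top0.npz');im,d=D['im'],D['d']
P=cloud('top',d)
hsv=cv2.cvtColor(im,cv2.COLOR_RGB2HSV)
for n,(u,v) in dict(lb=(313,147),sb=(207,147),lp=(417,207),sp=(348,232),oc=(163,222),table=(300,280)).items(): print(n,im[v,u],hsv[v,u],P[v,u].round(4))
g=im.astype(int)
mask=(hsv[...,2]<105)&(hsv[...,1]>130)
cv2.imwrite('pics/mask.png',mask*255)
for n,s,z in[("lb",(313,147),.022),("sb",(207,147),.022),("lp",(417,207),.012),("sp",(348,232),.012),("oc",(163,222),.012)]:
    print(n,rect('top',mask,s,z))
mg=(hsv[...,1]<70)|mask
for n,s in[("lboard",(313,147)),("sboard",(207,147))]: print(n,rect('top',mg,s,.012))
# weights
for n,(u,v) in dict(big=(263,214),small=(97,199)).items():
    w=P[v-18:v+19,u-18:u+19].reshape(-1,3)
    for a,b in((.012,.03),(.05,.07)):
        k=w[(w[:,2]>a)&(w[:,2]<b)]; print(n,a,len(k),k.mean(0).round(4) if len(k) else 0,k.min(0).round(4) if len(k) else 0,k.max(0).round(4) if len(k) else 0)
E
```

```text
lb [70 44 31] [ 10 142  70] [ 0.634  -0.1305  0.0221]
sb [72 45 29] [ 11 152  72] [0.6367 0.1232 0.0199]
lp [71 44 22] [ 13 176  71] [ 0.4879 -0.3797  0.013 ]
sp [71 39 24] [ 10 169  71] [ 0.4297 -0.2129  0.0093]
oc [62 35 24] [  9 156  62] [0.4585 0.2303 0.0101]
table [134  99  60] [ 16 141 134] [ 0.3159 -0.0965  0.0027]
lb {'n': 1142, 'rect': array([ 636.3, -131.6]), 'mean': array([ 636.1, -131.7]), 'size': array([130.6,  55.5]), 'ang': 10.2, 'pca': np.float64(10.4), 'pcasize': array([128.1,  52. ])}
sb {'n': 616, 'rect': array([638.7, 124.8]), 'mean': array([638.6, 124.8]), 'size': array([81.7, 48.5]), 'ang': 15.6, 'pca': np.float64(15.7), 'pcasize': array([78.2, 45.3])}
lp {'n': 1272, 'rect': array([ 487.4, -380.2]), 'mean': array([ 487.7, -382.1]), 'size': array([135.7,  64. ]), 'ang': 19.4, 'pca': np.float64(19.1), 'pcasize': array([131.4,  56.5])}
sp {'n': 712, 'rect': array([ 429.7, -213.9]), 'mean': array([ 430.1, -214.4]), 'size': array([85.6, 54.6]), 'ang': -9.3, 'pca': np.float64(-9.5), 'pcasize': array([81.5, 50.4])}
oc {'n': 723, 'rect': array([458.3, 231.3]), 'mean': a
[... 255 characters left out ...]
: np.float64(10.7), 'pcasize': array([160.2, 101.3])}
sboard {'n': 2674, 'rect': array([637.3, 124.6]), 'mean': array([638.1, 124.5]), 'size': array([165.7, 103.3]), 'ang': 16.0, 'pca': np.float64(15.8), 'pcasize': array([161.6, 100.3])}
big 0.012 299 [ 0.4783 -0.0091  0.0214] [ 0.4514 -0.0355  0.0145] [0.5037 0.0171 0.0263]
big 0.05 100 [ 0.478  -0.0093  0.0589] [ 0.4663 -0.0221  0.0527] [0.4892 0.0033 0.0644]
small 0.012 95 [0.5183 0.3737 0.0204] [0.5029 0.3633 0.0126] [0.5365 0.391  0.0252]
small 0.05 111 [0.5184 0.3799 0.0588] [0.507  0.3688 0.0501] [0.53   0.3941 0.0641][ WARN:0@1.129] global loadsave.cpp:1063 imwrite_ Unsupported depth image for selected encoder is fallbacked to CV_8U.
```

View pics/mask.png

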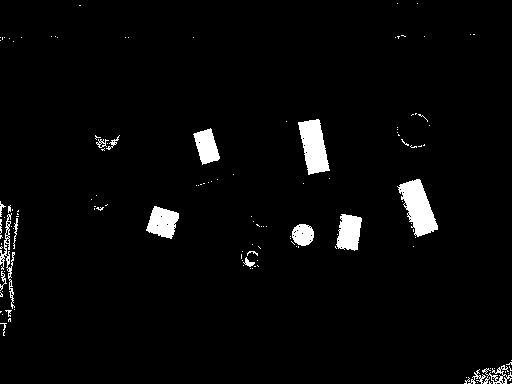

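Call:
{"api": "servo_tool", "payload": {
  "plan": [
    [[40,28,-10],[0,0,0],1],
    [[40,28,-10],[0,0,0.6],1],
    [[40,28,-10],[0,0,0.6],1],
    [[40,28,-20],[0,0,0.6],1],
    [[40,28,-20],[0,0,0.6],1],
    [[40,28,-20],[0,0,0],1],
    [[40,28,-20],[0,0,0],1],
    [[27,18,-21],[0,0,0],1]
  ]
}}

```text
time: 2.0
ee_pos: [0.4893, -0.3831, 0.0999]
tool_rot: [[0.944, 0.33, 0.001], [0.33, -0.944, -0.0], [0.0, 0.001, -1.0]]
ft_force: [-0.4, -0.6, -0.5]
opening: 1.0
```

Call:
{"api": "servo_tool", "payload": {
  "plan": [
    [[-2,-1,-30],[0,0,0],1],
    [[0,0,-30],[0,0,0],1],
    [[0,0,-20],[0,0,0],1],
    [[0,0,-10],[0,0,0],1],
    [[0,0,-9],[0,0,0],1],
    [[0,0,0],[0,0,0],1]
  ]
}}

```text
time: 2.75
ee_pos: [0.4854, -0.3855, 0.0013]
tool_rot: [[0.945, 0.328, -0.0], [0.328, -0.945, 0.0], [-0.0, -0.0, -1.0]]
ft_force: [0.5, 0.2, -0.4]
opening: 1.002
```

Call:
{"api": "servo_tool", "payload": {
  "plan": [
    [[0,0,0],[0,0,0],0],
    [[0,0,0],[0,0,0],0],
    [[0,0,0],[0,0,0],0],
    [[0,0,0],[0,0,0],0],
    [[0,0,0],[0,0,0],0],
    [[0,0,0],[0,0,0],0]
  ]
}}

```text
time: 3.5
ee_pos: [0.486, -0.3859, 0.0025]
tool_rot: [[0.945, 0.328, 0.001], [0.328, -0.945, -0.001], [0.001, 0.001, -1.0]]
ft_force: [-0.9, 1.2, 5.5]
opening: 0.61
```

```bash
cat > v.py <<'E'
import sys
from h import *
n,cam,a,b,c,d=sys.argv[1],sys.argv[2],*map(int,sys.argv[3:7])
im,dd=capture(cam);np.savez(n+'.npz',im=im,d=dd)
s=min(800/(c-a),600/(d-b))
cv2.imwrite(f'pics/{n}.png',cv2.resize(im[b:d,a:c,::-1],None,fx=s,fy=s,interpolation=cv2.INTER_CUBIC))
E
python3 v.py s1 side 200 60 360 180
```

```text
(no output)
```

View pics/s1.png

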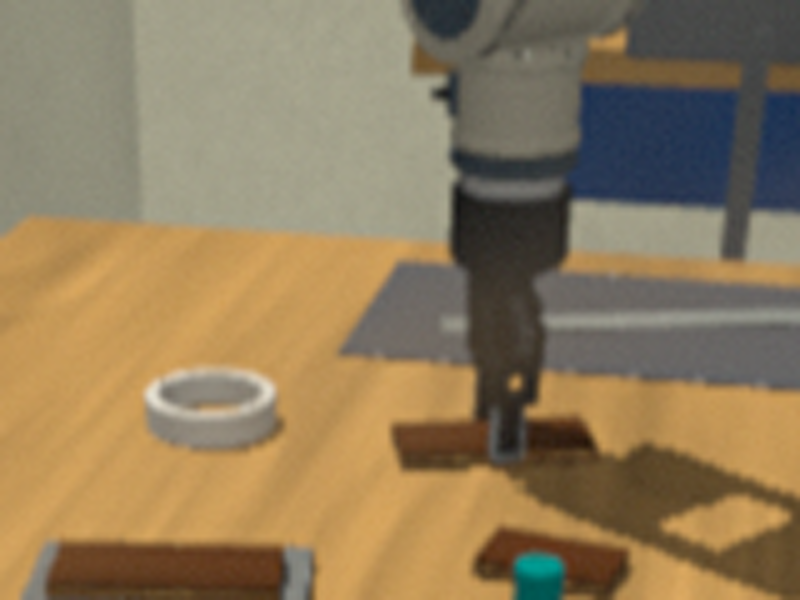

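Call:
{"api": "servo_tool", "payload": {
  "plan": [
    [[0,0,10],[0,0,0],0],
    [[0,0,30],[0,0,0],0],
    [[0,0,40],[0,0,0],0],
    [[0,0,20],[0,0,0],0],
    [[0,0,0],[0,0,0],0]
  ]
}}

```text
time: 4.18
ee_pos: [0.4863, -0.3861, 0.103]
tool_rot: [[0.945, 0.328, 0.003], [0.328, -0.945, -0.002], [0.002, 0.003, -1.0]]
ft_force: [-0.2, 0.3, -1.6]
opening: 0.605
```

```bash
python3 v.py s2 side 200 40 360 160; python3 v.py t2 top 340 120 500 240
```

```text
(no output)
```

View pics/s2.png

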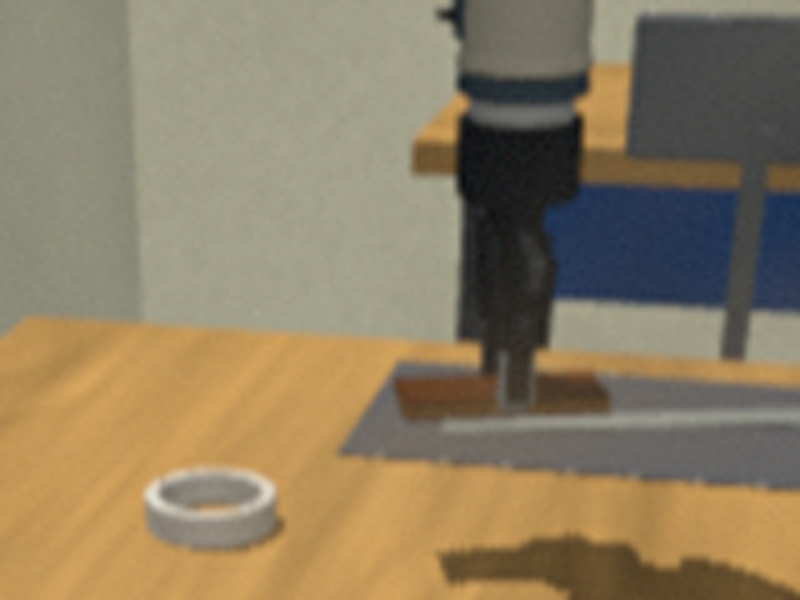

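View pics/t2.png

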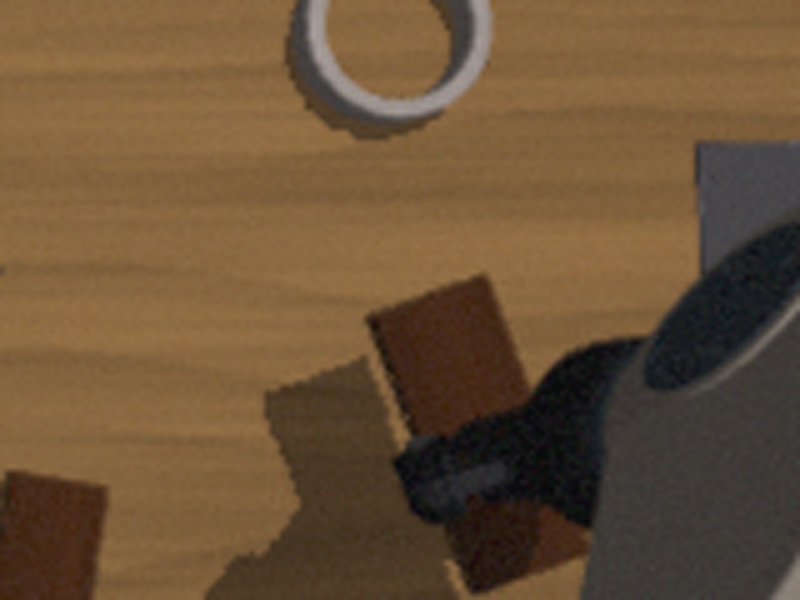

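Run:
```python
from h import *
p=proj('top',[(340+487/5,120+275/5),(340+370/5,120+315/5),(340+470/5,120+590/5)],.1125)*1000
print(p.round(1))
a=np.radians(19.2);u=np.array([np.cos(a),np.sin(a)])
t=np.array([486.3,-386.1]);f=(p[0]+p[1])/2
print('far along',(f-t)@u,'near along',(p[2]-t)@u, 'side',(f-t)@[-u[1],u[0]], 'near side',(p[2]-t)@[-u[1],u[0]])
```

```text
[[ 556.9 -389. ]
 [ 539.9 -337.2]
 [ 420.  -377.2]]
far along 66.18607575191501 near along -59.731923832470656 side 1.2843890768553916 near side 30.183569271768608
```

Call:
{"api": "servo_tool", "payload": {
  "plan": [
    [[20,36,0],[0,0,0],0],
    [[22,36,0],[0,0,-1.7],0],
    [[22,36,0],[0,0,-2],0],
    [[22,36,0],[0,0,-2],0],
    [[22,36,0],[0,0,-2],0],
    [[20,36,-10],[0,0,-1],0],
    [[19,38,-15],[0,0,0],0],
    [[0,0,0],[0,0,0],0]
  ]
}}

```text
time: 5.28
ee_pos: [0.6315, -0.1283, 0.0731]
tool_rot: [[0.983, 0.185, -0.005], [0.185, -0.983, 0.001], [-0.004, -0.002, -1.0]]
ft_force: [-0.5, -0.2, -0.9]
opening: 0.606
```

Call:
{"api": "servo_tool", "payload": {
  "plan": [
    [[0,0,-10],[0,0,0],0],
    [[0,0,0],[0,0,0],0],
    [[0,0,0],[0,0,0],0]
  ]
}}

```text
time: 5.65
ee_pos: [0.632, -0.1324, 0.0662]
tool_rot: [[0.984, 0.18, -0.0], [0.18, -0.984, 0.0], [-0.0, -0.0, -1.0]]
ft_force: [0.2, 0.4, -1.4]
opening: 0.605
```

```bash
python3 v.py s3 side 160 60 320 180; python3 v.py t3 top 240 80 400 200
```

```text
(no output)
```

View pics/s3.png

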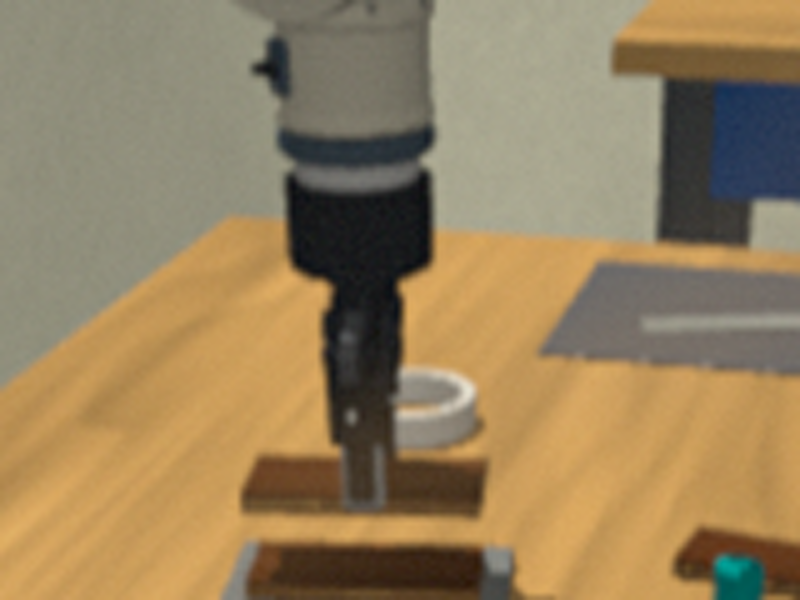

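View pics/t3.png

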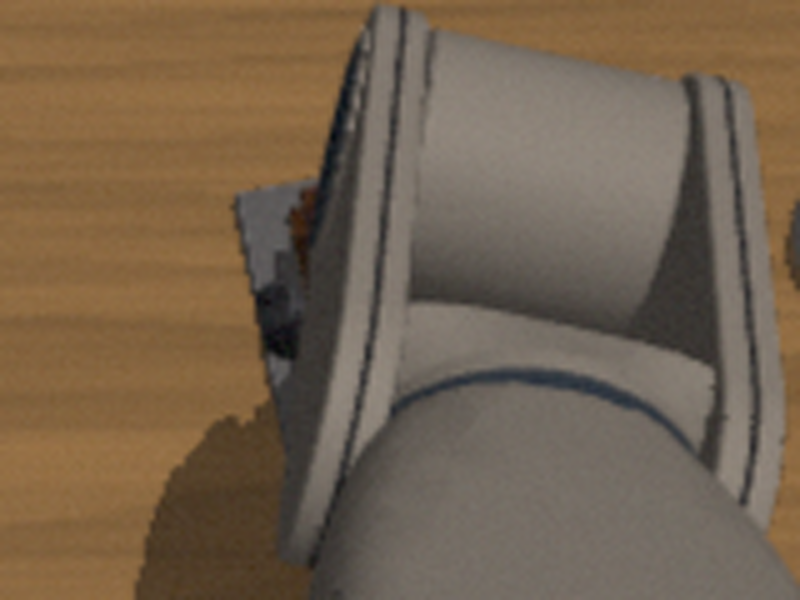

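Call:
{"api": "servo_tool", "payload": {
  "plan": [
    [[2,0,-15],[0,0,0],0],
    [[0,0,-12],[0,0,0],0],
    [[0,0,-7],[0,0,0],0],
    [[0,0,-4],[0,0,0],0],
    [[0,0,0],[0,0,0],0],
    [[0,0,0],[0,0,0],0]
  ]
}}

```text
time: 6.5
ee_pos: [0.6347, -0.1314, 0.0286]
tool_rot: [[0.983, 0.182, 0.0], [0.182, -0.983, -0.0], [0.0, 0.0, -1.0]]
ft_force: [0.8, 0.2, -0.8]
opening: 0.606
```

Call:
{"api": "servo_tool", "payload": {
  "plan": [
    [[0,0,-2],[0,0,0],0],
    [[0,0,-1],[0,0,0],0],
    [[0,0,0],[0,0,0],0],
    [[0,0,0],[0,0,0],0]
  ]
}}

```text
time: 7.0
ee_pos: [0.6344, -0.1314, 0.0254]
tool_rot: [[0.983, 0.182, 0.0], [0.182, -0.983, 0.0], [0.0, 0.0, -1.0]]
ft_force: [0.2, -0.1, -0.9]
opening: 0.607
```

```bash
python3 v.py s4 side 180 90 300 180
```

```text
(no output)
```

View pics/s4.png

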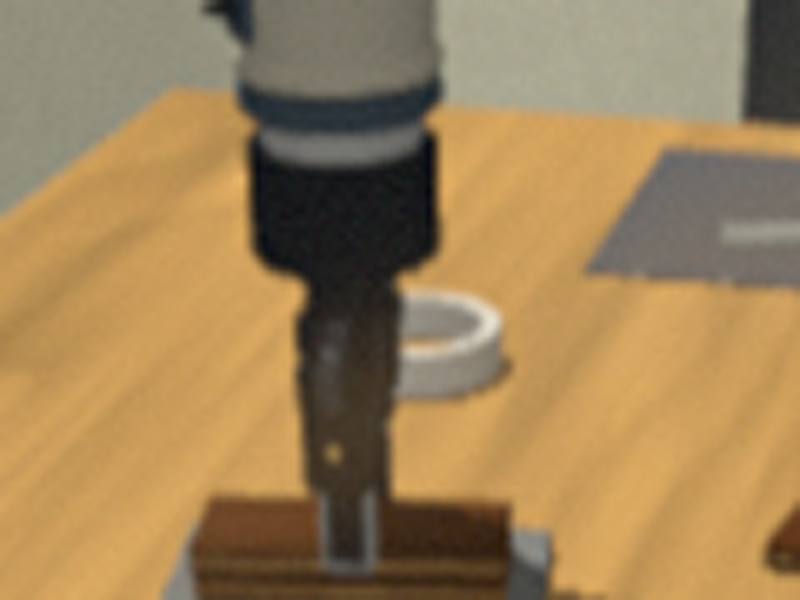

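Call:
{"api": "servo_tool", "payload": {
  "plan": [
    [[0,0,-1],[0,0,0],0],
    [[0,0,-1],[0,0,0],0],
    [[0,0,0],[0,0,0],0]
  ]
}}

```text
time: 7.42
ee_pos: [0.6346, -0.1314, 0.0245]
tool_rot: [[0.983, 0.182, 0.0], [0.182, -0.983, -0.0], [0.0, 0.0, -1.0]]
ft_force: [-3.5, 1.5, 10.3]
opening: 0.608
```

Call:
{"api": "servo_tool", "payload": {
  "plan": [
    [[0,0,0],[0,0,0],0.7],
    [[0,0,0],[0,0,0],0.8],
    [[0,0,0],[0,0,0],1],
    [[0,0,0],[0,0,0],1],
    [[0,0,10],[0,0,0],1],
    [[0,0,25],[0,0,0],1],
    [[0,0,40],[0,0,0],1],
    [[0,0,30],[0,0,0],1]
  ]
}}

```text
time: 8.43
ee_pos: [0.6349, -0.1315, 0.1306]
tool_rot: [[0.983, 0.182, 0.002], [0.182, -0.983, -0.0], [0.002, 0.001, -1.0]]
ft_force: [0.9, -0.2, -0.5]
opening: 0.998
```

Call:
{"api": "servo_tool", "payload": {
  "plan": [
    [[-30,24,10],[0,0,0],1],
    [[-30,24,0],[0,0,0],1],
    [[-30,24,0],[0,0,0],1],
    [[-30,24,0],[0,0,0],1],
    [[-36,26,0],[0,0,0],1],
    [[0,0,0],[0,0,0],1],
    [[0,0,0],[0,0,0],1]
  ]
}}

```text
time: 9.3
ee_pos: [0.4796, -0.0095, 0.1391]
tool_rot: [[0.983, 0.182, 0.002], [0.182, -0.983, -0.0], [0.002, 0.001, -1.0]]
ft_force: [-0.1, -0.2, 0.3]
opening: 1.0
```

```bash
python3 v.py s5 side 160 100 320 220; python3 v.py t5 top 200 100 360 220;python3 - <<'E'
from h import *
D=np.load('t5.npz');im,d=D['im'],D['d']
hsv=cv2.cvtColor(im,cv2.COLOR_RGB2HSV);mask=(hsv[...,2]<105)&(hsv[...,1]>130)
print(rect('top',mask,(313,147),.034))
E
```

```text
{'n': 1189, 'rect': array([ 636.1, -130.6]), 'mean': array([ 636.3, -130.5]), 'size': array([132.2,  55.9]), 'ang': 10.4, 'pca': np.float64(10.3), 'pcasize': array([128.8,  52.3])}
```

View pics/s5.png

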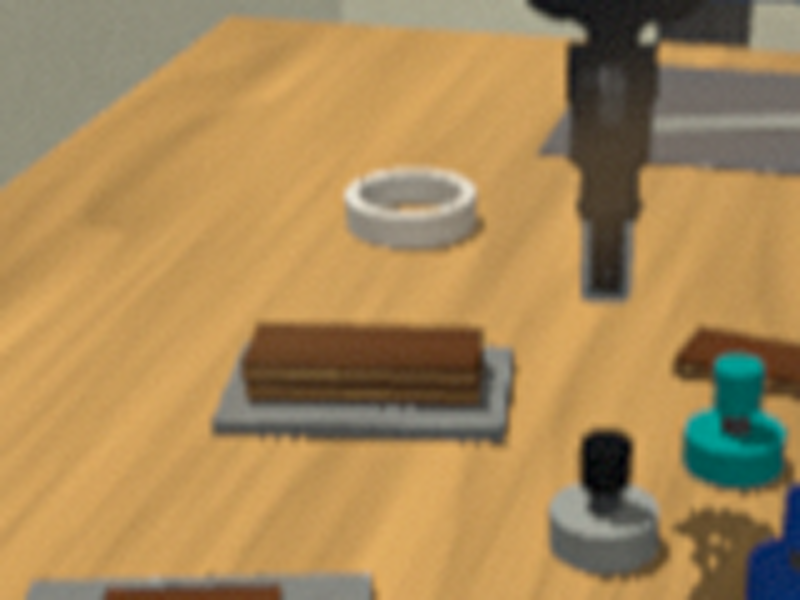

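View pics/t5.png

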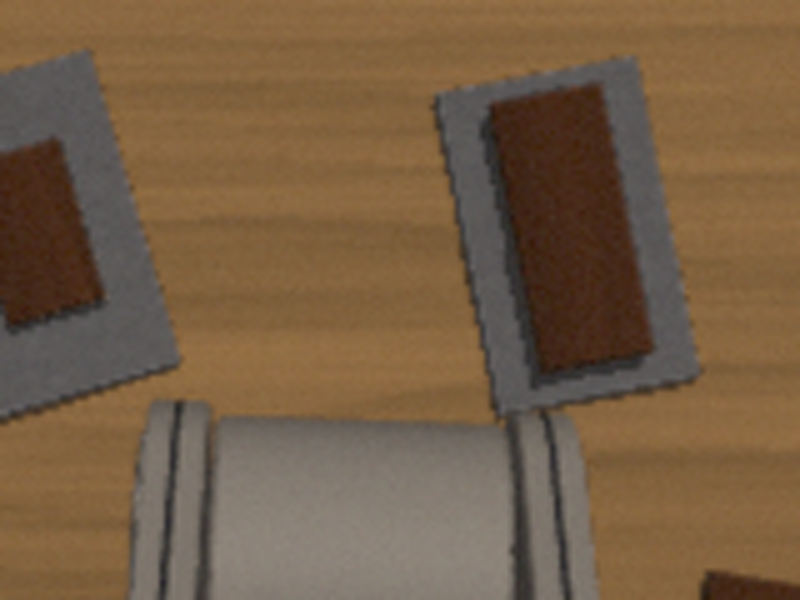

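Call:
{"api": "servo_tool", "payload": {
  "plan": [
    [[-1,0,-30],[0,0,0],1],
    [[0,0,-35],[0,0,0],1],
    [[0,0,-24],[0,0,0],1],
    [[0,0,-14],[0,0,0],1],
    [[0,0,-6],[0,0,0],1],
    [[0,0,0],[0,0,0],1],
    [[0,0,0],[0,0,0],0.6],
    [[0,0,0],[0,0,0],0.5]
  ]
}}

```text
time: 10.4
ee_pos: [0.4779, -0.0094, 0.03]
tool_rot: [[0.983, 0.182, 0.001], [0.182, -0.983, -0.0], [0.001, 0.0, -1.0]]
ft_force: [-0.0, -0.6, -0.0]
opening: 0.606
```

Call:
{"api": "servo_tool", "payload": {
  "plan": [
    [[0,0,0],[0,0,0],0.4],
    [[0,0,0],[0,0,0],0],
    [[0,0,0],[0,0,0],0],
    [[0,0,0],[0,0,0],0],
    [[0,0,0],[0,0,0],0],
    [[0,0,0],[0,0,0],0]
  ]
}}

```text
time: 11.15
ee_pos: [0.4776, -0.0093, 0.0297]
tool_rot: [[0.983, 0.182, 0.0], [0.182, -0.983, -0.0], [0.0, 0.0, -1.0]]
ft_force: [-1.1, 0.7, 6.0]
opening: 0.286
```

```bash
python3 v.py s6 side 200 100 360 220
```

```text
(no output)
```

View pics/s6.png

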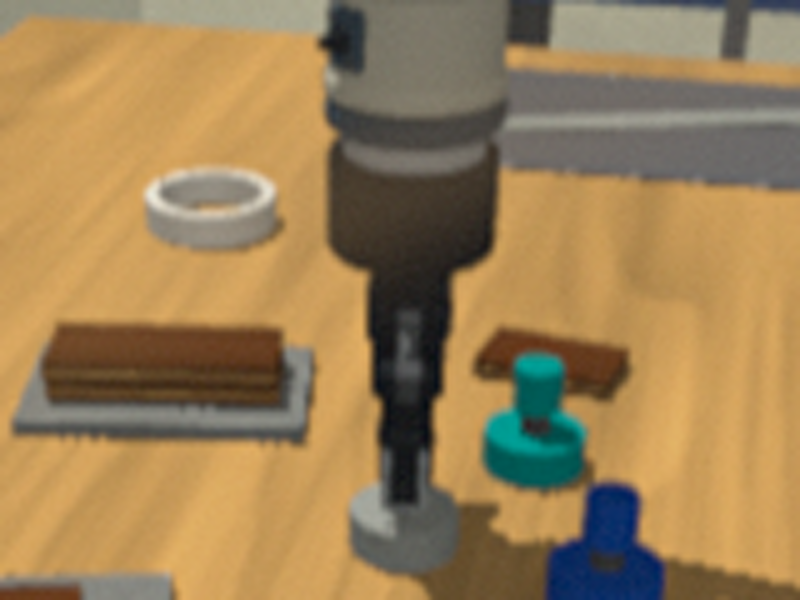

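Call:
{"api": "servo_tool", "payload": {
  "plan": [
    [[0,0,10],[0,0,0],0],
    [[0,0,30],[0,0,0],0],
    [[0,0,30],[0,0,0],0],
    [[0,0,30],[0,0,0],0],
    [[15,-11,0],[0,0,0],0],
    [[28,-22,0],[0,0,0],0],
    [[30,-23,0],[0,0,0],0],
    [[30,-23,0],[0,0,0],0]
  ]
}}

```text
time: 12.2
ee_pos: [0.5811, -0.0897, 0.1278]
tool_rot: [[0.983, 0.182, -0.002], [0.182, -0.983, 0.0], [-0.002, -0.0, -1.0]]
ft_force: [0.8, 0.9, -4.7]
opening: 0.284
```

Call:
{"api": "servo_tool", "payload": {
  "plan": [
    [[30,-23,0],[0,0,0],0],
    [[18,-13,0],[0,0,0],0],
    [[8,-7,-10],[0,0,0],0],
    [[0,0,-20],[0,0,0],0],
    [[0,0,-15],[0,0,0],0],
    [[0,0,-7],[0,0,0],0],
    [[0,0,0],[0,0,0],0],
    [[0,0,0],[0,0,0],0]
  ]
}}

```text
time: 13.2
ee_pos: [0.6368, -0.1313, 0.078]
tool_rot: [[0.983, 0.182, 0.001], [0.182, -0.983, -0.0], [0.001, 0.0, -1.0]]
ft_force: [0.7, 0.7, -4.6]
opening: 0.287
```

```bash
python3 v.py s7 side 180 100 300 190
```

```text
(no output)
```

View pics/s7.png

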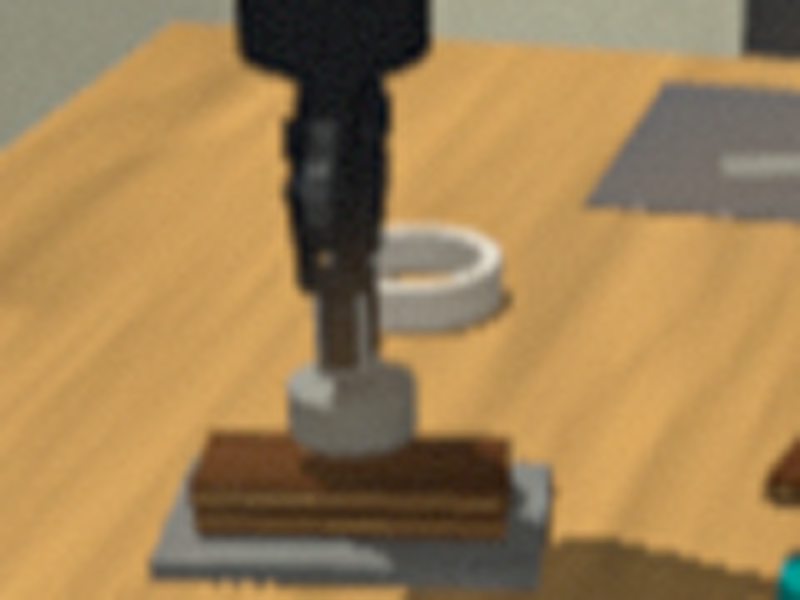

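Call:
{"api": "servo_tool", "payload": {
  "plan": [
    [[-1,0,-6],[0,0,0],0],
    [[0,0,-4],[0,0,0],0],
    [[0,0,-2],[0,0,0],0],
    [[0,0,-1],[0,0,0],0],
    [[0,0,-1],[0,0,0],0],
    [[0,0,0],[0,0,0],0]
  ]
}}

```text
time: 14.0
ee_pos: [0.6355, -0.1313, 0.0639]
tool_rot: [[0.983, 0.182, 0.0], [0.182, -0.983, -0.0], [0.0, 0.0, -1.0]]
ft_force: [-2.3, 1.0, 2.4]
opening: 0.284
```

Call:
{"api": "servo_tool", "payload": {
  "plan": [
    [[0,0,0],[0,0,0],0.35],
    [[0,0,0],[0,0,0],0.5],
    [[0,0,0],[0,0,0],1],
    [[0,0,0],[0,0,0],1],
    [[0,0,0],[0,0,0],1],
    [[0,0,15],[0,0,0],1],
    [[0,0,35],[0,0,0],1],
    [[0,0,30],[0,0,0],1]
  ]
}}

```text
time: 15.0
ee_pos: [0.6358, -0.1315, 0.1454]
tool_rot: [[0.983, 0.182, 0.001], [0.182, -0.983, -0.0], [0.001, 0.0, -1.0]]
ft_force: [0.4, -0.6, -0.9]
opening: 1.002
```

Call:
{"api": "servo_tool", "payload": {
  "plan": [
    [[-30,-11,0],[0,0,0],1],
    [[-30,-11,0],[0,0,-4],1],
    [[-30,-12,0],[0,0,-4],1],
    [[-30,-12,0],[0,0,-4],1],
    [[-30,-12,0],[0,0,-4],1],
    [[-30,-12,0],[0,0,-4],1],
    [[-26,-13,0],[0,0,0],1],
    [[0,0,0],[0,0,0],1]
  ]
}}

```text
time: 16.0
ee_pos: [0.4283, -0.2149, 0.1442]
tool_rot: [[0.986, -0.167, 0.0], [-0.167, -0.986, -0.0], [0.0, 0.0, -1.0]]
ft_force: [0.1, -0.5, -0.2]
opening: 1.002
```

```bash
python3 v.py s8 side 180 80 340 200; python3 v.py t8 top 260 100 420 220;python3 - <<'E'
from h import *
D=np.load('t8.npz');im,d=D['im'],D['d']
P=cloud('top',d)
u,v=313,147
w=P[v-25:v+25,u-25:u+25].reshape(-1,3)
for a,b in((.045,.062),(.08,.11)):
    k=w[(w[:,2]>a)&(w[:,2]<b)]; print(a,len(k),k.mean(0).round(4),k.min(0).round(4),k.max(0).round(4))
E
```

```text
0.045 308 [ 0.6337 -0.1296  0.0556] [ 0.6091 -0.159   0.0458] [ 0.6622 -0.1056  0.061 ]
0.08 112 [ 0.635  -0.1312  0.0924] [ 0.623  -0.1438  0.0805] [ 0.649  -0.1194  0.098 ]
```

View pics/s8.png

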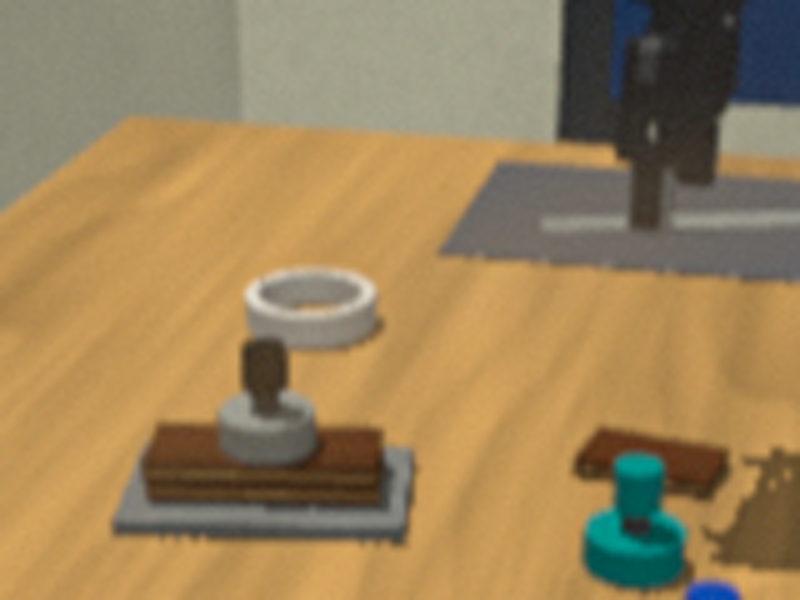

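View pics/t8.png

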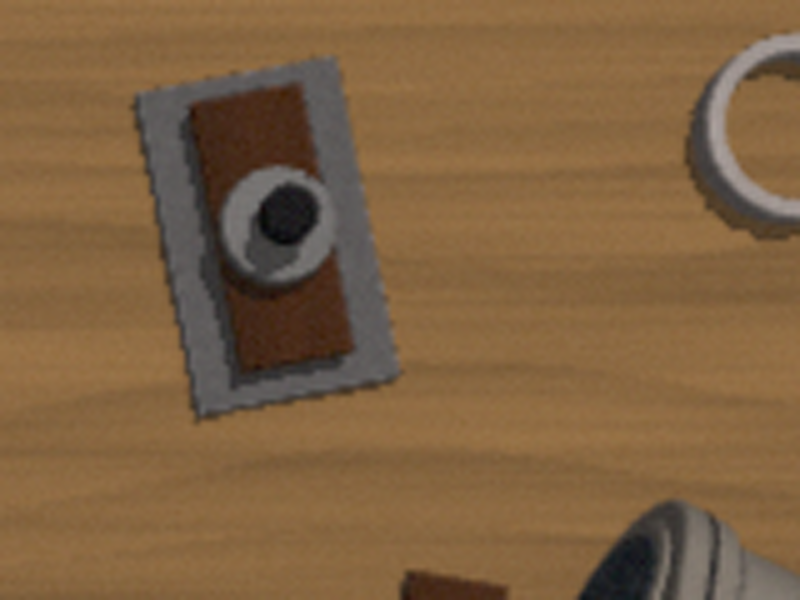

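Call:
{"api": "servo_tool", "payload": {
  "plan": [
    [[2,0,-40],[0,0,0],1],
    [[0,0,-40],[0,0,0],1],
    [[0,0,-30],[0,0,0],1],
    [[0,0,-18],[0,0,0],1],
    [[0,0,-10],[0,0,0],1],
    [[0,0,-4],[0,0,0],1],
    [[0,0,0],[0,0,0],0.8],
    [[0,0,0],[0,0,0],0.6]
  ]
}}

```text
time: 17.1
ee_pos: [0.4319, -0.2146, 0.002]
tool_rot: [[0.986, -0.165, 0.001], [-0.165, -0.986, -0.001], [0.001, 0.0, -1.0]]
ft_force: [-0.3, -0.3, -0.9]
opening: 0.615
```

Call:
{"api": "servo_tool", "payload": {
  "plan": [
    [[0,0,0],[0,0,0],0.4],
    [[0,0,0],[0,0,0],0],
    [[0,0,0],[0,0,0],0],
    [[0,0,0],[0,0,0],0],
    [[0,0,0],[0,0,0],0]
  ]
}}

```text
time: 17.73
ee_pos: [0.4319, -0.2146, 0.0024]
tool_rot: [[0.986, -0.166, 0.001], [-0.166, -0.986, -0.001], [0.001, 0.0, -1.0]]
ft_force: [-0.4, 1.1, 5.8]
opening: 0.54
```

Call:
{"api": "servo_tool", "payload": {
  "plan": [
    [[0,0,10],[0,0,0],0],
    [[0,0,30],[0,0,0],0],
    [[0,0,40],[0,0,0],0],
    [[0,0,20],[0,0,0],0],
    [[0,0,0],[0,0,0],0]
  ]
}}

```text
time: 18.35
ee_pos: [0.4325, -0.215, 0.1033]
tool_rot: [[0.986, -0.166, 0.004], [-0.166, -0.986, -0.002], [0.004, 0.001, -1.0]]
ft_force: [0.1, 0.3, -0.8]
opening: 0.537
```

```bash
python3 v.py s9 side 240 60 400 180; python3 v.py t9 top 270 170 430 290
```

```text
(no output)
```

View pics/s9.png

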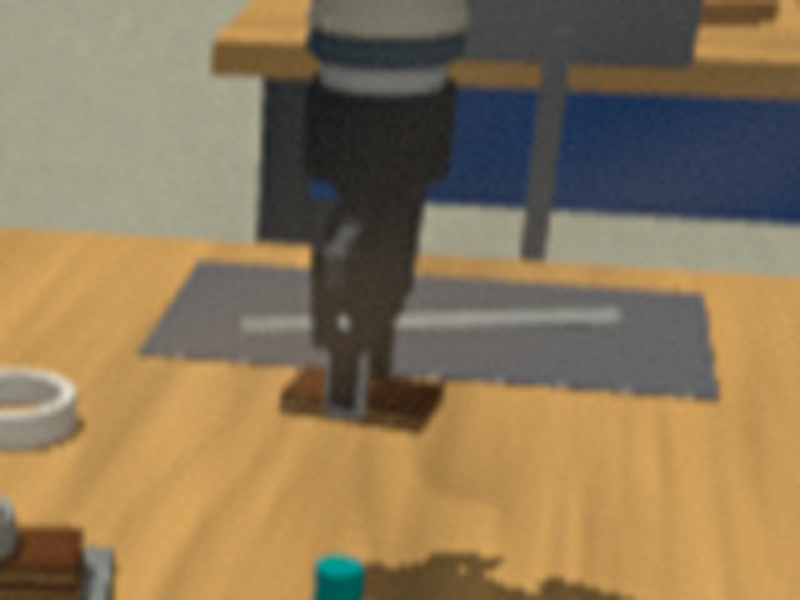

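View pics/t9.png

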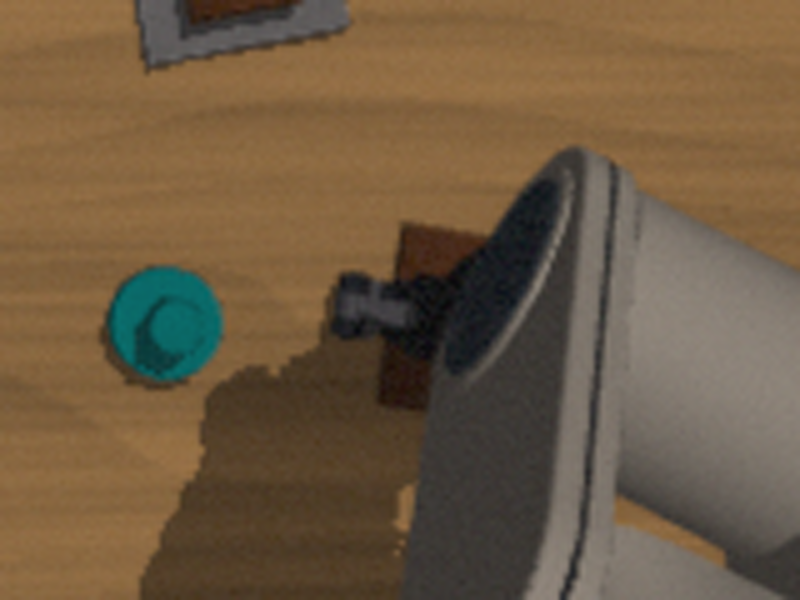

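Run:
```python
from h import *
p=proj('top',[(270+401/5-.5,170+224/5-.5),(270+379/5-.5,170+405/5-.5)],.1125)*1000
print(p.round(1)); e=p[0]-p[1];print(np.linalg.norm(e),np.degrees(np.arctan2(e[1],e[0])))
a=np.radians(-9.5);u=np.array([np.cos(a),np.sin(a)]);t=np.array([432.5,-215])
for q in p: print((q-t)@u,(q-t)@[-u[1],u[0]])
```

```text
[[ 473.2 -195.1]
 [ 395.3 -183.9]]
78.7873799167736 -8.187347765416268
36.909727514129294 26.311047217548605
-41.85697662912522 24.50617809236718
```

Call:
{"api": "servo_tool", "payload": {
  "plan": [
    [[10,20,10],[0,0,0],0],
    [[20,38,10],[0,0,3],0],
    [[24,42,0],[0,0,4],0],
    [[26,42,0],[0,0,4],0],
    [[26,42,0],[0,0,4],0],
    [[26,42,0],[0,0,4],0],
    [[26,42,0],[0,0,4],0],
    [[26,40,0],[0,0,2.2],0]
  ]
}}

```text
time: 19.45
ee_pos: [0.6152, 0.0951, 0.1195]
tool_rot: [[0.962, 0.272, -0.003], [0.272, -0.962, -0.0], [-0.003, -0.0, -1.0]]
ft_force: [0.0, -0.6, -0.2]
opening: 0.537
```

Call:
{"api": "servo_tool", "payload": {
  "plan": [
    [[18,22,-10],[0,0,0],0],
    [[6,10,-15],[0,0,0],0],
    [[0,0,-20],[0,0,0],0],
    [[0,0,-15],[0,0,0],0],
    [[0,0,0],[0,0,0],0],
    [[0,0,0],[0,0,0],0]
  ]
}}

```text
time: 20.2
ee_pos: [0.6395, 0.125, 0.0616]
tool_rot: [[0.963, 0.269, 0.0], [0.269, -0.963, -0.0], [0.0, 0.0, -1.0]]
ft_force: [0.1, -0.4, -0.3]
opening: 0.536
```

```bash
python3 v.py s10 side 120 130 280 250
```

```text
(no output)
```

View pics/s10.png

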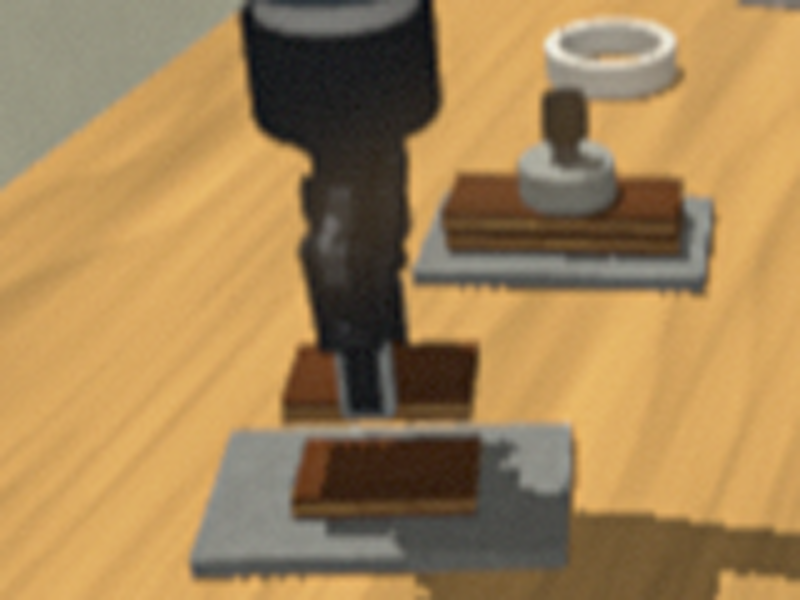

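Call:
{"api": "servo_tool", "payload": {
  "plan": [
    [[1,0,-15],[0,0,0],0],
    [[0,0,-10],[0,0,0],0],
    [[0,0,-6],[0,0,0],0],
    [[0,0,-3],[0,0,0],0],
    [[0,0,-1],[0,0,0],0],
    [[0,0,-1],[0,0,0],0],
    [[0,0,0],[0,0,0],0],
    [[0,0,0],[0,0,0],0]
  ]
}}

```text
time: 21.25
ee_pos: [0.6405, 0.1256, 0.0255]
tool_rot: [[0.963, 0.27, 0.0], [0.27, -0.963, 0.0], [0.0, 0.0, -1.0]]
ft_force: [-0.3, 0.2, -0.4]
opening: 0.536
```

Call:
{"api": "servo_tool", "payload": {
  "plan": [
    [[0,0,-1],[0,0,0],0],
    [[0,0,-1],[0,0,0],0],
    [[0,0,0],[0,0,0],0]
  ]
}}

```text
time: 21.62
ee_pos: [0.6406, 0.1257, 0.0244]
tool_rot: [[0.963, 0.27, 0.0], [0.27, -0.963, 0.0], [0.0, 0.0, -1.0]]
ft_force: [-2.8, -0.2, 9.0]
opening: 0.543
```

Call:
{"api": "servo_tool", "payload": {
  "plan": [
    [[0,0,0],[0,0,0],0.65],
    [[0,0,0],[0,0,0],0.8],
    [[0,0,0],[0,0,0],1],
    [[0,0,0],[0,0,0],1],
    [[0,0,10],[0,0,0],1],
    [[0,0,25],[0,0,0],1],
    [[0,0,40],[0,0,0],1],
    [[0,0,40],[0,0,0],1]
  ]
}}

```text
time: 22.62
ee_pos: [0.6403, 0.1256, 0.14]
tool_rot: [[0.963, 0.27, 0.0], [0.27, -0.963, 0.0], [0.0, -0.0, -1.0]]
ft_force: [0.3, 0.6, -0.3]
opening: 1.001
```

Call:
{"api": "servo_tool", "payload": {
  "plan": [
    [[-25,30,10],[0,0,0],1],
    [[-25,40,0],[0,0,0],1],
    [[-25,50,0],[0,0,0],1],
    [[-25,50,0],[0,0,0],1],
    [[-22,50,0],[0,0,0],1],
    [[0,34,0],[0,0,0],1],
    [[0,0,0],[0,0,0],1],
    [[0,0,0],[0,0,0],1]
  ]
}}

```text
time: 23.62
ee_pos: [0.5183, 0.3791, 0.1485]
tool_rot: [[0.963, 0.27, -0.0], [0.27, -0.963, -0.0], [-0.0, 0.0, -1.0]]
ft_force: [-0.5, -1.6, -0.0]
opening: 1.001
```

```bash
python3 v.py s11 side 100 190 300 340; python3 v.py t11 top 70 90 290 255;python3 - <<'E'
from h import *
D=np.load('t11.npz');im=D['im']
hsv=cv2.cvtColor(im,cv2.COLOR_RGB2HSV);mask=(hsv[...,2]<105)&(hsv[...,1]>130)
print(rect('top',mask,(207,147),.034))
# knob from initial: dark pixels; top centre and side-cam
for c,(u0,u1,v0,v1) in dict(top=(80,110,185,212),side=(190,225,295,350)).items():
    D=np.load(c+'0.npz');g=D['im'].max(2);P=cloud(c,D['d'])
    m=np.zeros_like(g,bool);m[v0:v1,u0:u1]=g[v0:v1,u0:u1]<40
    n,l,st,ce=cv2.connectedComponentsWithStats(m.astype(np.uint8));k=1+np.argmax(st[1:,4]);print(c,st[k],ce[k])
    Q=P[l==k]; print(np.percentile(Q,[3,50,97],axis=0).round(4))
    T=Q[Q[:,2]>.056]; print(len(T),T.mean(0).round(4),np.percentile(T,[4,96],axis=0).round(4))
E
```

```text
{'n': 635, 'rect': array([637.7, 124.3]), 'mean': array([638.1, 124.4]), 'size': array([82.6, 49. ]), 'ang': 15.5, 'pca': np.float64(15.8), 'pcasize': array([78.9, 45.5])}
top [ 88 193  13  10 110] [ 93.93636364 197.5       ]
[[0.5071 0.3692 0.0432]
 [0.5174 0.3776 0.0588]
 [0.5276 0.3902 0.0627]]
85 [0.5178 0.3801 0.0597] [[0.5078 0.3699 0.057 ]
 [0.5275 0.3897 0.0627]]
side [198 304  16  24 298] [205.5        314.73154362]
[[0.5043 0.377  0.0313]
 [0.5128 0.3896 0.0573]
 [0.5237 0.3948 0.0613]]
159 [0.5124 0.3901 0.0651] [[0.505  0.3764 0.057 ]
 [0.524  0.394  0.0615]]
```

View pics/s11.png

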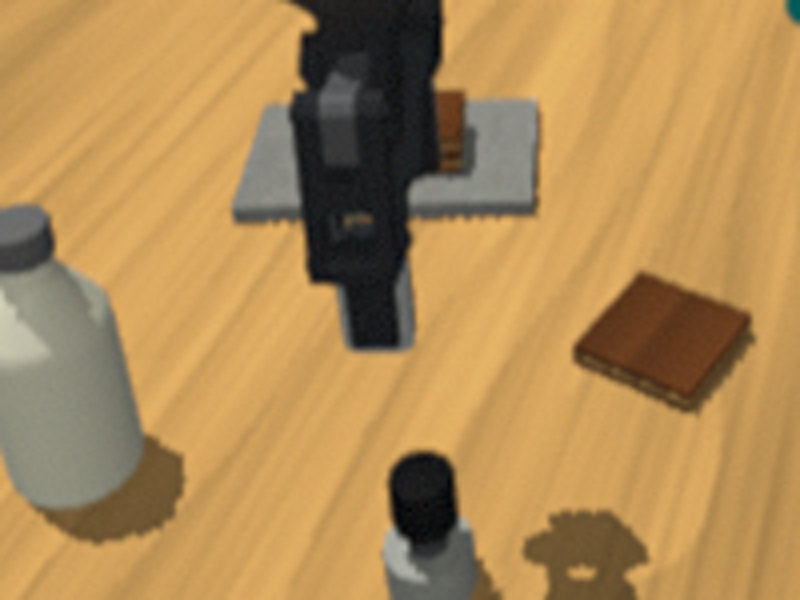

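View pics/t11.png

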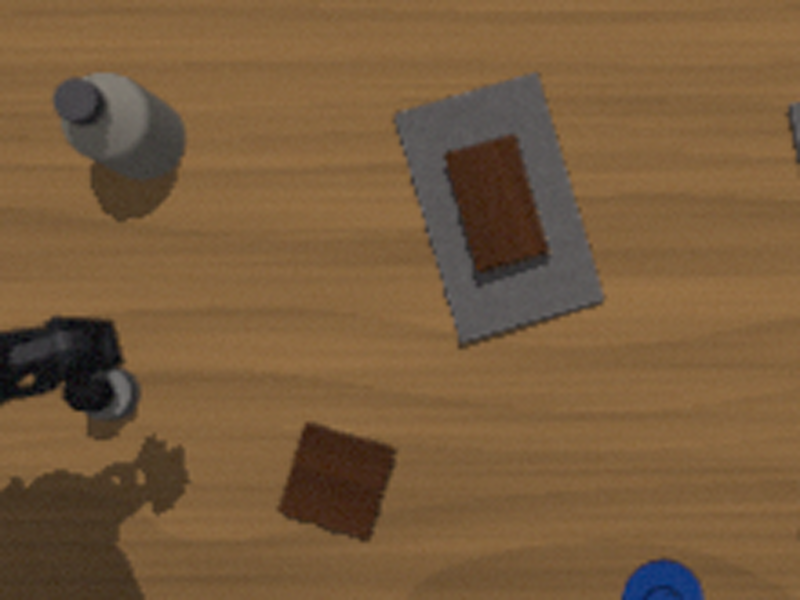

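Call:
{"api": "servo_tool", "payload": {
  "plan": [
    [[0,1,-35],[0,0,0],1],
    [[0,0,-40],[0,0,0],1],
    [[0,0,-24],[0,0,0],1],
    [[0,0,-13],[0,0,0],1],
    [[0,0,-6],[0,0,0],1],
    [[0,0,0],[0,0,0],1],
    [[0,0,0],[0,0,0],0.6],
    [[0,0,0],[0,0,0],0.5]
  ]
}}

```text
time: 24.72
ee_pos: [0.5189, 0.381, 0.0312]
tool_rot: [[0.963, 0.27, 0.001], [0.27, -0.963, 0.001], [0.001, -0.0, -1.0]]
ft_force: [-0.6, -0.5, 0.6]
opening: 0.601
```

Call:
{"api": "servo_tool", "payload": {
  "plan": [
    [[0,0,0],[0,0,0],0.4],
    [[0,0,0],[0,0,0],0],
    [[0,0,0],[0,0,0],0],
    [[0,0,0],[0,0,0],0],
    [[0,0,0],[0,0,0],0],
    [[0,0,0],[0,0,0],0]
  ]
}}

```text
time: 25.48
ee_pos: [0.5186, 0.3809, 0.0308]
tool_rot: [[0.963, 0.27, 0.001], [0.27, -0.963, 0.0], [0.001, -0.0, -1.0]]
ft_force: [-1.5, 0.6, 5.0]
opening: 0.287
```

```bash
python3 v.py s12 side 120 240 280 360
```

```text
(no output)
```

View pics/s12.png

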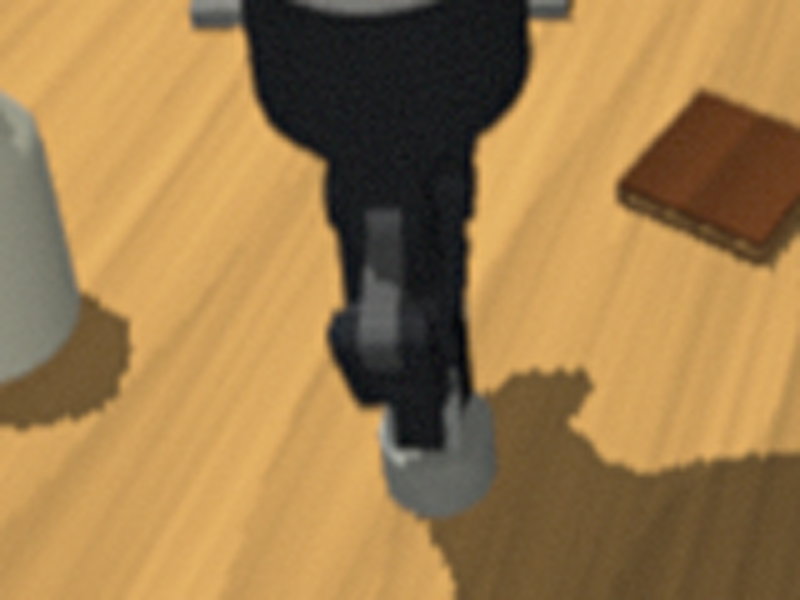

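Call:
{"api": "servo_tool", "payload": {
  "plan": [
    [[0,0,10],[0,0,0],0],
    [[0,0,30],[0,0,0],0],
    [[0,0,35],[0,0,0],0],
    [[0,0,25],[0,0,0],0],
    [[0,-20,0],[0,0,0],0],
    [[5,-40,0],[0,0,0],0],
    [[16,-42,0],[0,0,0],0],
    [[22,-42,0],[0,0,0],0]
  ]
}}

```text
time: 26.52
ee_pos: [0.5598, 0.2338, 0.1286]
tool_rot: [[0.963, 0.271, -0.003], [0.271, -0.963, -0.002], [-0.004, 0.001, -1.0]]
ft_force: [0.5, 0.2, -2.5]
opening: 0.285
```

Call:
{"api": "servo_tool", "payload": {
  "plan": [
    [[25,-42,0],[0,0,0],0],
    [[25,-36,0],[0,0,0],0],
    [[18,-22,0],[0,0,0],0],
    [[9,-12,-15],[0,0,0],0],
    [[0,0,-20],[0,0,0],0],
    [[0,0,-15],[0,0,0],0],
    [[0,0,0],[0,0,0],0],
    [[0,0,0],[0,0,0],0]
  ]
}}

```text
time: 27.52
ee_pos: [0.6382, 0.1255, 0.0803]
tool_rot: [[0.963, 0.271, -0.0], [0.271, -0.963, 0.0], [-0.0, -0.0, -1.0]]
ft_force: [0.1, 0.3, -2.5]
opening: 0.289
```

```bash
python3 v.py s13 side 140 150 260 240
```

```text
(no output)
```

View pics/s13.png

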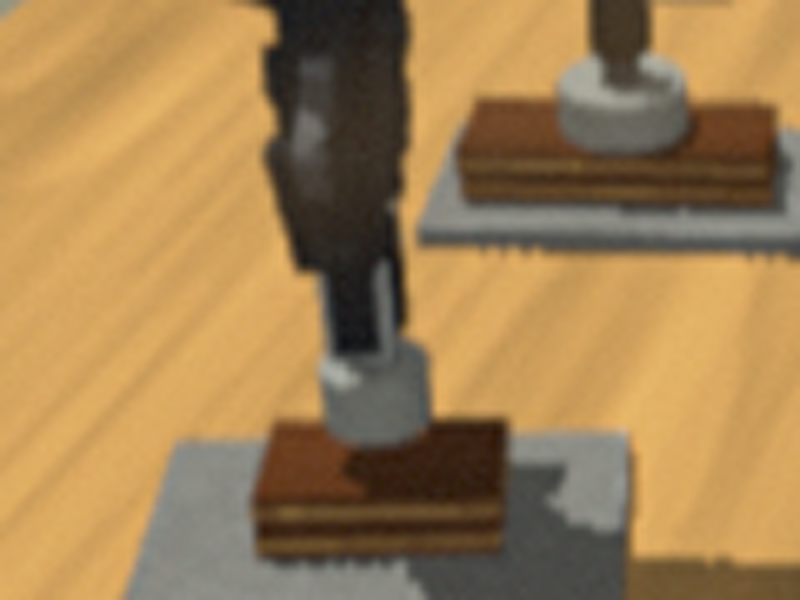

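Call:
{"api": "servo_tool", "payload": {
  "plan": [
    [[-2,-1,-6],[0,0,0],0],
    [[0,0,-4],[0,0,0],0],
    [[0,0,-2],[0,0,0],0],
    [[0,0,-2],[0,0,0],0],
    [[0,0,-1],[0,0,0],0],
    [[0,0,-1],[0,0,0],0],
    [[0,0,0],[0,0,0],0],
    [[0,0,0],[0,0,0],0]
  ]
}}

```text
time: 28.58
ee_pos: [0.6366, 0.1237, 0.0648]
tool_rot: [[0.963, 0.27, 0.001], [0.27, -0.963, 0.0], [0.001, 0.0, -1.0]]
ft_force: [-1.9, 0.6, 4.1]
opening: 0.285
```

Contact felt; releasing.

Call:
{"api": "servo_tool", "payload": {
  "plan": [
    [[0,0,0],[0,0,0],0.35],
    [[0,0,0],[0,0,0],0.5],
    [[0,0,0],[0,0,0],1],
    [[0,0,0],[0,0,0],1],
    [[0,0,0],[0,0,0],1],
    [[0,0,15],[0,0,0],1],
    [[0,0,35],[0,0,0],1],
    [[0,0,30],[0,0,0],1]
  ]
}}

```text
time: 29.58
ee_pos: [0.6368, 0.1237, 0.1464]
tool_rot: [[0.963, 0.27, 0.001], [0.27, -0.963, 0.0], [0.001, 0.0, -1.0]]
ft_force: [0.6, 0.6, 0.3]
opening: 1.001
```

Call:
{"api": "servo_tool", "payload": {
  "plan": [
    [[-30,-14,10],[0,0,0],1],
    [[-35,-15,10],[0,0,0],1],
    [[-35,-15,0],[0,0,0],1],
    [[-35,-15,0],[0,0,0],1],
    [[-30,-10,0],[0,0,0],1],
    [[0,0,0],[0,0,0],1],
    [[0,0,0],[0,0,0],1],
    [[0,0,0],[0,0,0],1]
  ]
}}

```text
time: 30.58
ee_pos: [0.4727, 0.0549, 0.1648]
tool_rot: [[0.963, 0.27, 0.002], [0.27, -0.963, 0.0], [0.002, 0.0, -1.0]]
ft_force: [-0.8, 0.1, -0.1]
opening: 1.001
```

```bash
python3 v.py s14 side 80 110 340 305; python3 v.py t14 top 70 80 450 270;python3 - <<'E'
from h import *
D=np.load('t14.npz');im,d=D['im'],D['d']
P=cloud('top',d)
for u,v in((207,147),(313,147)):
    w=P[v-25:v+25,u-25:u+25].reshape(-1,3)
    for a,b in((.045,.062),(.08,.11)):
        k=w[(w[:,2]>a)&(w[:,2]<b)]; print(a,len(k),k.mean(0).round(4),k.min(0).round(4),k.max(0).round(4))
hsv=cv2.cvtColor(im,cv2.COLOR_RGB2HSV);mg=(hsv[...,1]<70)|((hsv[...,2]<105)&(hsv[...,1]>130))
for s in((313,147),(207,147)): print(rect('top',mg,s,.012))
print(observe()['ft_force'])
E
```

```text
0.045 78 [0.6308 0.1186 0.0548] [0.6197 0.1057 0.0464] [0.6524 0.1404 0.0605]
0.08 113 [0.6359 0.1225 0.0927] [0.6239 0.1108 0.0803] [0.6491 0.1361 0.0999]
0.045 311 [ 0.6336 -0.1296  0.0553] [ 0.609  -0.1588  0.0466] [ 0.6625 -0.1054  0.0605]
0.08 110 [ 0.6352 -0.1312  0.0929] [ 0.6236 -0.1434  0.0811] [ 0.6487 -0.1196  0.0974]
{'n': 2599, 'rect': array([ 635.1, -131.3]), 'mean': array([ 635.6, -131.5]), 'size': array([165.5, 104.5]), 'ang': 10.6, 'pca': np.float64(10.6), 'pcasize': array([160.9, 101.7])}
{'n': 161736, 'rect': array([535.8,   2.2]), 'mean': array([557.5,  12.3]), 'size': array([1258.1,  926.3]), 'ang': 89.7, 'pca': np.float64(89.5), 'pcasize': array([1279.2,  934. ])}
[ 0.03841676  0.3747766  -0.66499408]
```

View pics/s14.png

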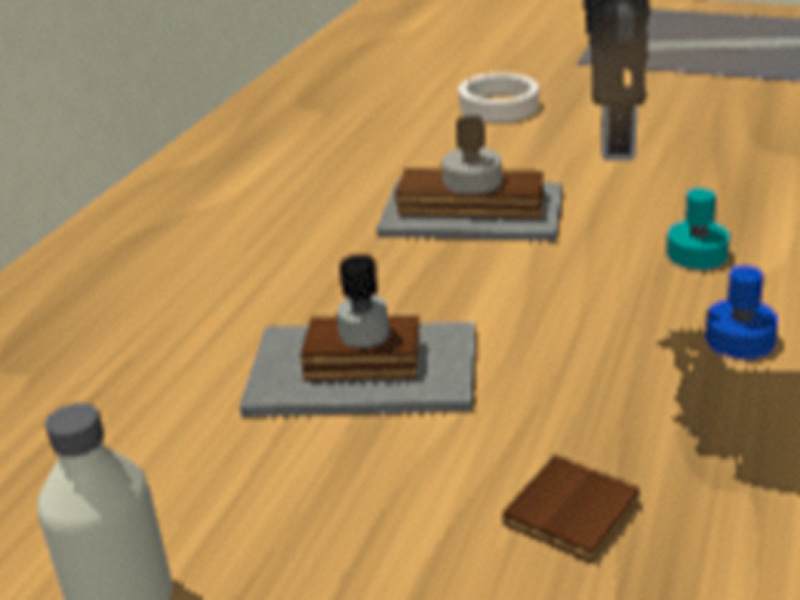

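View pics/t14.png

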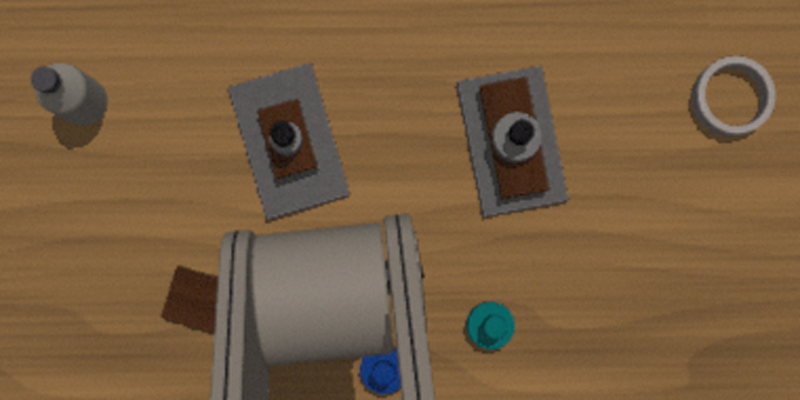

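Both stacks are standing with their weights within about 3 mm of centre, and the bystanders haven't moved. Handing in.

```bash
python3 -c "
from workcell import *
print(workorder.sign_off())"
```

```text
the job is handed in; nothing more can be done
None
```

I laid the long ply and stood the big weight on it, then laid the short ply and stood the small weight on it. I handed the job in at about 31 s. The hand-in gives no verdict, so these are my last camera checks:

| Item | Last check |
|---|---|
| Long ply | about 1 mm and less than 1° off its fixed ply |
| Big weight | about 1–2 mm off the ply's centre, upright |
| Short ply | about 1 mm and less than 1° off its fixed ply |
| Small weight | about 3 mm off the ply's centre, upright |
| Long board | unmoved, by measurement |
| Short board | looks unmoved, judged by eye |
| Bottle, tape roll, offcut | look unmoved, judged by eye |
| Gripper | open and clear of everything, no contact force |

- **Failed check:** the final measurement of the short board's outline did not work, because the image segmentation ran into the background.
- **Occluded view:** the arm hid part of the offcut from above, but the side view shows it whole.
- **Camera disagreement:** the two cameras differed by a few millimetres on where the small weight stood. I corrected for this from the side view just before setting it down.

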